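# Switch on the guarded dust extractor

### The job

Switch on the dust extractor at the box with the red guard: push the red guard up by its lip with closed fingers to about half open, and while it leans on the finger flip the steel toggle beneath fully over towards the hinge, then draw back so that the guard drops fully shut again. Touch gently and pinch nothing; do not lift or shove the boxes, leave the box with the blue guard shut and off, and leave the other things where they are.

Things in the scene. Friction and masses are not known exactly. Their poses are not given: they have to be found in the camera images.
- red_box: grey bench switch box with a RED flip-up guard (loose, 1.8 kg, on rubber feet): 76 (x) x 70 (y) x 45 mm tall. Origin: centre of its underside; its x axis points from the guard's lip (front, towards the robot) to the hinge (rear), z up. In this frame the guard's hinge axis runs along y at x = +4, z = 53 mm, between two steel brackets 52 mm apart over all; the toggle's pivot is at x = -16, y = 0, z = 46 mm. Its top face is z = 45 mm, front face x = -38 mm
- red_guard (a joint): opening of the red guard, rad: 0 closed, 1.05 at its stop. A flap 42 mm wide, 50 g, red frame with clear window, 2 to 5 mm thick; it rises 16 mm from the hinge, then runs level towards the robot; its lip is 47 mm from the hinge axis. It swings up and back about the hinge and always falls shut by its own weight, even from the stop; no catch, spring or latch
- red_lip (a point): middle of the free front edge of the red guard (a round bead 6 mm thick, 42 mm wide). Closed, it stands 72 mm above the worktop and 39 mm in front of the box's origin, so it overhangs the box's front face by 1 mm and 24 mm of open height lies between it and the box's top face. The guard is slick plastic (friction about 0.2), so a finger slides along it; follow its arc (up and back) or push back gently
- red_toggle (a joint): steel toggle under the red guard, rad: 0 off (leans 22 degrees towards the lip), 0.77 on (leans 22 degrees towards the hinge). Friction holds it wherever it is left; about 1 N at its tip moves it
- red_tip (a point): centre of the 7 mm ball at the end of that toggle, 20 mm from its pivot. Off: about 65 mm above the worktop, box x = -23 mm. On: box x = -9 mm. A fingertip 12 to 16 mm above the box top pushes its stem well; higher up the tip tends to catch on the ball. A fingertip that stands upright in front of it, with the lip (30 to 40 mm above the fingertip) leaning on the finger's far side, holds the guard about 0.43 rad open, and about 0.8 when the toggle is over
- blue_box: grey bench switch box with a BLUE flip-up guard (loose, 1.8 kg, on rubber feet): 76 (x) x 70 (y) x 45 mm tall. Origin: centre of its underside; its x axis points from the guard's lip (front, towards the robot) to the hinge (rear), z up. In this frame the guard's hinge axis runs along y at x = +4, z = 53 mm, between two steel brackets 52 mm apart over all; the toggle's pivot is at x = -16, y = 0, z = 46 mm. Its top face is z = 45 mm, front face x = -38 mm
- blue_guard (a joint): opening of the blue guard, rad: 0 closed, 1.05 at its stop. A flap 42 mm wide, 50 g, blue frame with clear window, 2 to 5 mm thick; it rises 16 mm from the hinge, then runs level towards the robot; its lip is 47 mm from the hinge axis. It swings up and back about the hinge and always falls shut by its own weight, even from the stop; no catch, spring or latch
- blue_lip (a point): middle of the free front edge of the blue guard (a round bead 6 mm thick, 42 mm wide). Closed, it stands 72 mm above the worktop and 39 mm in front of the box's origin, so it overhangs the box's front face by 1 mm and 24 mm of open height lies between it and the box's top face. The guard is slick plastic (friction about 0.2), so a finger slides along it; follow its arc (up and back) or push back gently
- blue_toggle (a joint): steel toggle under the blue guard, rad: 0 off (leans 22 degrees towards the lip), 0.77 on (leans 22 degrees towards the hinge). Friction holds it wherever it is left; about 1 N at its tip moves it
- blue_tip (a point): centre of the 7 mm ball at the end of that toggle, 20 mm from its pivot. Off: about 65 mm above the worktop, box x = -23 mm. On: box x = -9 mm. A fingertip 12 to 16 mm above the box top pushes its stem well; higher up the tip tends to catch on the ball. A fingertip that stands upright in front of it, with the lip (30 to 40 mm above the fingertip) leaning on the finger's far side, holds the guard about 0.43 rad open, and about 0.8 when the toggle is over
- pink_jar: white jar with pink lid insert, 40x40x36 mm, loose; origin: centre of its underside; a bystander
- sponge: green and pale blue sponge pad, 42x65x23 mm, loose; origin: centre of its underside; a bystander
- cast: cream lower dental cast, 53x66x22 mm, loose; origin: centre of its underside; a bystander
- black_jar: small white jar with black lid, 26x26x26 mm, loose; origin: centre of its underside; a bystander

How it is judged:
By the outcome, as a careful person would: the job done as asked, in the order asked, and still so for the second after the job is handed in, with the robot touching nothing.
It also fails if it takes over 38 s, if anything falls off the work surface, if the arm or the gripper's body presses on something with over 40 N, if the wrist force passes 120 N, or if a joint passes its speed limit or range.

### The arm

A 6-joint arm with a two-finger parallel gripper is mounted at the origin on a cart in front of the work surface, level with it; the furniture and walls round the work are solid. World frame = base frame: x ahead of the robot, y to its left, z up, the work surface at z = 0. Lengths are in m, angles in degrees, forces in N, time in s.
With the tool pointing down it reaches from about 0.3 to 0.75 m from the base axis. Payload 8.5 kg.
Tool frame: the origin (TCP) lies between the finger pads; the fingertips stand env.finger_overhang ahead of it and the grasp point (between the pads) lies 2 mm behind it (env.finger_overhang is the distance from the TCP to the fingertips, in m); z points along the fingers, y is the line along which they close (so a half turn about z gives the same grasp; the last joint's range is limited). The gripper opens to 85 mm and grips with 20 to 120 N. Pads are 22 mm wide; open, the fingers measure 114 mm over their backs; the gripper's body (76 mm by 85 mm) begins 54 mm behind the grasp point. The pads swing forward as they close: fully open they stand 13 mm farther back than shut.
Start: joints at [-87.909, 21.807, 74.336, -0, 83.858, -12.336], TCP at [0.137, -0.533, 0.214] pointing down, gripper open.
Joint ranges: [-178.18, 178.18], [-50.72, 133.34], [12.68, 142.11], [-81.47, 261.47], [9.98, 163.14], [-165.26, 165.26]. Speed limits (degrees/s): [136.94, 136.94, 180, 180, 180, 180].

### API

Orientations are given as a 3x3 rotation matrix whose columns are the frame's x, y, z axes.
In Python, from rig import env gives the robot as it stands. The module is installed in compiled form; this text tells all that it offers.
- The arm moves only by the tool jog_arm, never from a script. Its arguments are lists of equal length, an entry for each row: "hand": the finger opening in m, from 0 to 0.0854; "travel": the shift along the world's x, y, z in m, a list of three; "yaw": the turn about the world's z in rad. A call has exactly 5 rows; each row shifts and turns the commanded pose from where the row before left it; what a row does not reach is not made up. A row lasts 1/8 s, in which the tool goes at most 62.5 mm and 10.7 degrees, less where a joint would pass 70% of its speed; a pose out of reach is approached as far as the arm can. A call is refused whole if a number of a shift passes 0.0625 or a number of a turn 0.188, either way. A call with a gripper value outside its range is refused whole. The fingers move at their own pace and stop on an object; "grip_force" is the grip in N (left out, the last holds). Time passes only in rows, so rows that do not move let the fingers close, or fill a call up. It gives the time, the measured TCP pose, the force, the opening and the grip force at its end, in the units of the state.
- env.observe(): the state, without advancing time (a new reading comes with each control period).
- env.get_image(name): name is "scene" or "side" or "wrist"; returns the picture (480x640x3 uint8, red, green, blue); there is no depth.
- env.calibration(name): a dict with "fx", "fy", "cx", "cy" (pixels), "position" and "rotation" of the camera in the world; the wrist camera has in their place "hand_eye" (4x4, takes a point from camera to tool coordinates, whose origin is the TCP and whose axes are the flange's). Camera axes: x right, y down, z forward; pixel columns grow to the right and rows downward; lengths in m; the calibration is good to about 2 mm. A picture is of the moment at which its call begins: read the wrist's pose just before it. calibration takes no time and is no camera call.
- env.close_job(): hands the job in; it is judged then, once.
The state is a dict: "time_s": time; "q": joint angles; "qvel": joint speeds; "joint_efforts": joint torques, N m; "position": TCP position; "tool_rot": TCP orientation; "ft_force": force on the tool from outside, world axes, zero at the start; "wrist_torque": the same for the moment, N m; "grip_width": finger opening in m; "gripper_force": force on a finger pad.
Only numpy, scipy, OpenCV 4.12 (cv2) and the standard library are available. Lean on these libraries where they do the work, as an engineer would, in place of code of your own. Each camera call takes 0.05 s, during which the arm holds its last target. There are 200 camera calls.

## Working session

There is one attempt and no reset: what is moved stays moved. The work goes in short steps, Python scripts to look and compute and a tool call to move; the robot and the scene stay as the last step left them, time stands still between calls to the robot, and variables do not carry over. Pictures are saved under pics/ and viewed, at most 10 in all, crops included, and the job is handed in when it is done.

Besides the shell and the picture viewer there is one more tool, called after "Emit:" as name([rows], argument=value, ...), one row to a line, values as JSON. jog_arm: Moves the arm, as the interface text tells. Its arguments: {"type":"object","properties":{"hand":{"type":"array"},"travel":{"type":"array"},"yaw":{"type":"array"},"grip_force":{"type":"number"}},"required":["hand","travel","yaw"]}

```bash
mkdir -p pics; python3 - <<'E'
from rig import env
import cv2
s=env.observe();print({k:s[k] for k in("time_s","position","tool_rot","grip_width","ft_force")},env.finger_overhang)
for n in("scene","side"):
    cv2.imwrite(f"pics/{n}0.png",cv2.cvtColor(env.get_image(n),cv2.COLOR_RGB2BGR));print(env.calibration(n))
print(env.calibration("wrist"))
E
```

```text
{'time_s': 0.0, 'position': array([ 0.13702279, -0.53232539,  0.2130123 ]), 'tool_rot': array([[ 9.68477227e-01,  2.49102106e-01, -2.34585974e-05],
       [ 2.49101863e-01, -9.68476142e-01,  1.49114770e-03],
       [ 3.48728941e-04, -1.44998617e-03, -9.99998888e-01]]), 'grip_width': 0.08531837162975348, 'ft_force': array([ 0.05753975, -0.13755918,  0.70887792])} 0.017
{'fx': 486.4622423426579, 'fy': 486.4622423426579, 'cx': 312.44316173225053, 'cy': 241.13410067894645, 'position': array([-0.03764569,  0.18659658,  0.77324161]), 'rotation': array([[-0.54153276, -0.59270449,  0.59619096],
       [-0.8406418 ,  0.38850846, -0.3773361 ],
       [-0.00797644, -0.7055229 , -0.70864223]])}
{'fx': 501.4947319471386, 'fy': 501.4947319471386, 'cx': 322.1095914158033, 'cy': 248.8183169018588, 'position': array([0.49538429, 0.58703519, 0.39565201]), 'rotation': array([[-0.99603608, -0.04508557,  0.07667733],
       [-0.08789442,  0.36644793, -0.92627776],
       [ 0.01366352, -0.92934558, -0.36895813]])}
{'fx': 381.17831598632847, 'fy': 381.17831598632847, 'cx': 319.4290310455559, 'cy': 240.94440764671785, 'hand_eye': array([[ 6.04546345e-04, -9.56895494e-01, -2.90431830e-01,
         7.31175558e-02],
       [ 9.99999536e-01,  7.96490654e-04, -5.42682439e-04,
        -3.11677813e-04],
       [ 7.50616618e-04, -2.90431367e-01,  9.56895531e-01,
        -1.60445809e-01],
       [ 0.00000000e+00,  0.00000000e+00,  0.00000000e+00,
         1.00000000e+00]])}
```

View pics/scene0.png

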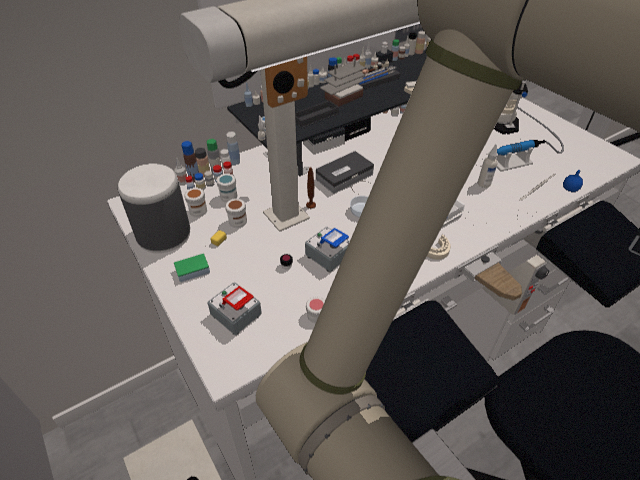

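View pics/side0.png

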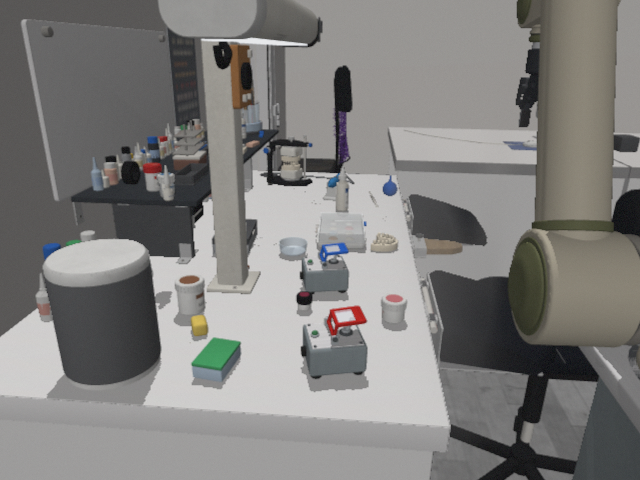

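The red box is at about (234,305) in scene and (335,345) in side, and the blue one is behind it. The pink jar is at (315,306) and (394,307). I'll zoom in on the red box in both views.

```bash
python3 - <<'E'
import cv2,numpy as np
a=cv2.imread("pics/scene0.png")[270:340,190:290];b=cv2.imread("pics/side0.png")[295:385,285:405]
f=lambda i,s:cv2.resize(i,None,fx=s,fy=s,interpolation=cv2.INTER_CUBIC)
A=f(a,4);B=f(b,3.3);h=max(A.shape[0],B.shape[0])
c=np.zeros((h,800,3),np.uint8);c[:A.shape[0],:A.shape[1]]=A;c[:B.shape[0],403:403+B.shape[1]]=B
cv2.imwrite("pics/z.png",c)
E
```

```text
(no output)
```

View pics/z.png

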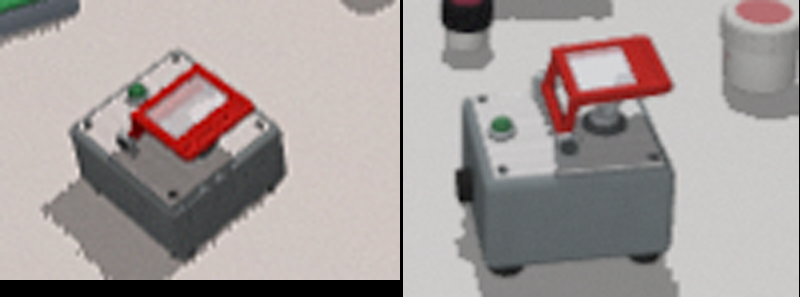

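```bash
cat >h.py <<'E'
from rig import env
import numpy as np
def ray(n,uv,z,T=None):
    c=env.calibration(n);d=np.array([(uv[0]-c["cx"])/c["fx"],(uv[1]-c["cy"])/c["fy"],1])
    if T is None: R,p=c["rotation"],c["position"]
    else:
        M=T@c["hand_eye"];R,p=M[:3,:3],M[:3,3]
    d=R@d;return p+d*(z-p[2])/d[2]
E
python3 - <<'E'
from h import *
np.set_printoptions(precision=4,suppress=True)
for nm,p,z in(("L",(74,128),.045),("T",(178,50),.045),("R",(284,130),.045),("B",(182,207),.045),("lipL",(190,157),.072),("lipR",(253,105),.072)):
    print(nm,ray("scene",(190+p[0]/4,270+p[1]/4),z))
for nm,p,z in(("nl",(475,172),.045),("nr",(672,170),.045),("fl",(466,95),.045),("lipn",(671,91),.072),("lipf",(652,38),.072)):
    print(nm,ray("side",(285+(p[0]-403)/3.3,295+p[1]/3.3),z))
print(ray("scene",(315,304),.036),ray("side",(394,298),.036))
E
```

```text
L [0.5464 0.05   0.045 ]
T [ 0.5627 -0.0123  0.045 ]
R [ 0.4913 -0.0322  0.045 ]
B [0.478  0.0276 0.045 ]
lipL [0.4813 0.0184 0.072 ]
lipR [ 0.492  -0.0191  0.072 ]
nl [0.5578 0.0455 0.045 ]
nr [0.4824 0.0358 0.045 ]
fl [ 0.5683 -0.0119  0.045 ]
lipn [0.4841 0.0223 0.072 ]
lipf [ 0.4922 -0.0202  0.072 ]
[ 0.4386 -0.119   0.036 ] [ 0.44   -0.1218  0.036 ]
```

```bash
python3 - <<'E'
from h import *
np.set_printoptions(precision=3,suppress=True)
print("base",ray("scene",(287,215),0),ray("side",(233,282),0))
for z in(.3,.4,.5,.6):print(z,ray("scene",(215,45),z),ray("scene",(412,12),z),ray("side",(200,15),z),ray("side",(315,32),z),ray("side",(222,40),z))
E
```

```text
base [ 0.719 -0.222 -0.   ] [ 0.725 -0.223  0.   ]
0.3 [ 1.019 -0.223  0.3  ] [ 0.92 -0.73  0.3 ] [-0.038  2.273  0.3  ] [0.172 3.762 0.3  ] [-1.346  7.228  0.3  ]
0.4 [ 0.796 -0.136  0.4  ] [ 0.717 -0.537  0.4  ] [0.52 0.51 0.4 ] [0.51  0.443 0.4  ] [0.579 0.285 0.4  ]
0.5 [ 0.572 -0.05   0.5  ] [ 0.515 -0.343  0.5  ] [ 1.077 -1.253  0.5  ] [ 0.848 -2.876  0.5  ] [ 2.504 -6.658  0.5  ]
0.6 [0.349 0.037 0.6  ] [ 0.313 -0.149  0.6  ] [ 1.635 -3.016  0.6  ] [ 1.186 -6.195  0.6  ] [  4.429 -13.601   0.6  ]
```

Emit:
jog_arm([
  [0.03, 0.05, 0.01],
  [0.05, 0.05, 0.01],
  [0.05, 0.05, 0.01],
  [0.05, 0.05, 0.01],
  [0.03, 0.05, 0],
], hand=[0, 0, 0, 0, 0], yaw=[0, 0, 0, 0, 0], grip_force=20)

```text
time_s: 0.72
position: [0.3297, -0.2999, 0.2502]
tool_rot: [[0.968, 0.249, 0.001], [0.249, -0.968, -0.001], [0.0, 0.001, -1.0]]
ft_force: [0.4, -0.7, 0.4]
grip_width: -0.0
gripper_force: 0.0
```

Emit:
jog_arm([
  [0.03, 0.06, -0.01],
  [0.03, 0.06, -0.01],
  [0.03, 0.06, -0.01],
  [0.015, 0.06, -0.01],
  [0.015, 0.04, 0],
], hand=[0, 0, 0, 0, 0], yaw=[0, 0, 0, 0, 0])

```text
time_s: 1.35
position: [0.4408, -0.033, 0.2115]
tool_rot: [[0.968, 0.251, -0.002], [0.251, -0.968, 0.001], [-0.002, -0.001, -1.0]]
ft_force: [-0.0, -1.7, -0.7]
grip_width: -0.0001
gripper_force: 0.0
```

```bash
python3 - <<'E'
from h import *
import cv2
s=env.observe();print(s["position"],s["time_s"]);np.savez("p1.npz",p=s["position"],R=s["tool_rot"])
cv2.imwrite("pics/w1.png",cv2.cvtColor(env.get_image("wrist"),cv2.COLOR_RGB2BGR))
E
```

```text
[ 0.44084189 -0.03303577  0.21149135] 1.35
```

View pics/w1.png

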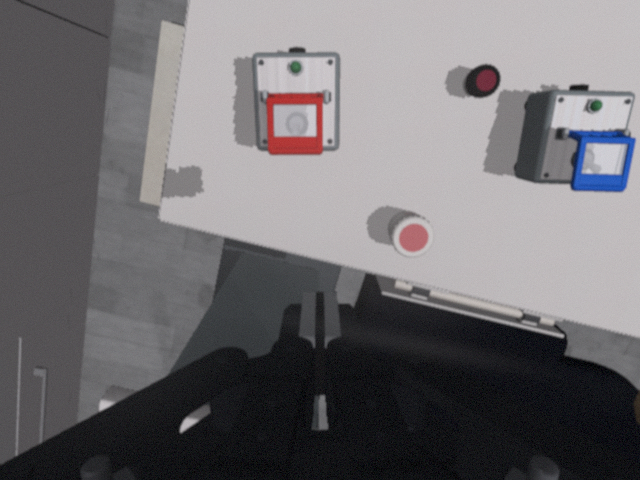

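The wrist view shows the red box nearly aligned, with top corners at about (253,53), (340,52), (340,150) and (258,150). The lip runs along row 153, from about column 267 to 323.

```bash
python3 - <<'E'
from h import *
import cv2
np.set_printoptions(precision=4,suppress=True)
d=np.load("p1.npz");T=np.eye(4);T[:3,:3]=d["R"];T[:3,3]=d["p"]
im=cv2.imread("pics/w1.png").astype(int);b,g,r=im[...,0],im[...,1],im[...,2]
m=((r>110)&(g<70)&(b<70)).astype(np.uint8);m[200:]=0;m[:,400:]=0
ys,xs=np.nonzero(m);print(xs.min(),xs.max(),ys.min(),ys.max())
cols=np.arange(275,318);bot=np.array([np.nonzero(m[:,c])[0].max()+.5 for c in cols]);k=np.polyfit(cols,bot,1);print(k)
rows=np.arange(135,150);l=np.mean([np.nonzero(m[q])[0].min() for q in rows])-.5;rr=np.mean([np.nonzero(m[q])[0].max() for q in rows])+.5
# lowest visible bead edge ~ z=.072
A,B=[ray("wrist",(u,np.polyval(k,u)),.072,T) for u in(l,rr)];print("lip",l,rr,A,B,np.linalg.norm(A-B),(A+B)/2,np.degrees(np.arctan2(-(A-B)[0],(A-B)[1])))
gr=cv2.cvtColor(im.astype(np.uint8),cv2.COLOR_BGR2GRAY)
P=[ray("wrist",p,.045,T) for p in((253,53),(340,52),(340,150),(257,150))]
print(np.array(P),[np.linalg.norm(P[i]-P[i-1]) for i in range(4)])
for a,c in((P[0],P[1]),(P[3],P[2])):
  print(np.degrees(np.arctan2(-(a-c)[0],(a-c)[1])))
for a,c in((P[3],P[0]),(P[2],P[1])):
  print(np.degrees(np.arctan2((c-a)[1],(c-a)[0])))
print(np.mean(P,0))
E
```

```text
266 322 94 153
[ -0.0068 155.1161]
lip 267.6333333333333 320.76666666666665 [0.4813 0.0193 0.072 ] [ 0.4918 -0.0202  0.072 ] 0.04084200683837831 [ 0.4865 -0.0005  0.072 ] 14.937448680677345
[[ 0.5503  0.0496  0.045 ]
 [ 0.568  -0.0158  0.045 ]
 [ 0.4964 -0.0356  0.045 ]
 [ 0.4789  0.0315  0.045 ]] [np.float64(0.07368377500286229), np.float64(0.06779670475312), np.float64(0.07436928608235158), np.float64(0.06936966807609388)]
15.128988582574415
14.556338343401514
14.234352572483852
15.451813953699927
[0.5234 0.0074 0.045 ]
```

Emit:
jog_arm([
  [0.005, 0.01, -0.03],
  [0.005, 0.01, -0.04],
  [0, 0, -0.025],
  [0, 0, 0],
  [0, 0, 0],
], hand=[0, 0, 0, 0, 0], yaw=[0, 0, 0, 0, 0])

```text
time_s: 2.02
position: [0.4517, -0.0159, 0.1182]
tool_rot: [[0.968, 0.249, 0.001], [0.249, -0.968, -0.0], [0.001, 0.001, -1.0]]
ft_force: [-0.9, -0.4, 0.9]
grip_width: -0.0
gripper_force: 0.0
```

Emit:
jog_arm([
  [-0.001, 0.005, -0.02],
  [0, 0, -0.015],
  [0, 0, -0.006],
  [0, 0, 0],
  [0, 0, 0],
], hand=[0, 0, 0, 0, 0], yaw=[0, 0, 0, 0, 0])

```text
time_s: 2.65
position: [0.4506, -0.0108, 0.077]
tool_rot: [[0.968, 0.249, 0.001], [0.249, -0.968, -0.0], [0.001, 0.001, -1.0]]
ft_force: [-0.1, -0.1, 0.5]
grip_width: 0.0002
gripper_force: 0.0
```

```bash
python3 - <<'E'
from h import *
import cv2
s=env.observe();print(s["position"],s["ft_force"])
a=env.get_image("side")[240:390,270:470];b=env.get_image("wrist")[0:330,180:480]
A=cv2.resize(a,None,fx=2.3,fy=2.3,interpolation=cv2.INTER_CUBIC);h=max(A.shape[0],b.shape[0])
c=np.zeros((h,A.shape[1]+b.shape[1],3),np.uint8);c[:A.shape[0],:A.shape[1]]=A;c[:b.shape[0],A.shape[1]:]=b
cv2.imwrite("pics/z2.png",c[...,::-1])
E
```

```text
[ 0.4506377  -0.0108199   0.07699226] [-0.09313791 -0.14567691  0.51573783]
```

View pics/z2.png

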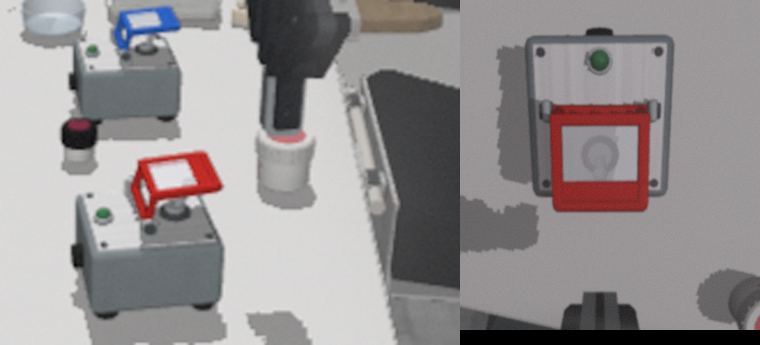

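Emit:
jog_arm([
  [0.006, 0.0015, 0],
  [0.006, 0.0015, -0.001],
  [0.004, 0.001, 0],
  [0.003, 0.0008, 0],
  [0.003, 0.0008, 0],
], hand=[0, 0, 0, 0, 0], yaw=[0, 0, 0, 0, 0])

```text
time_s: 3.38
position: [0.4724, -0.0049, 0.0752]
tool_rot: [[0.968, 0.249, -0.0], [0.249, -0.968, 0.0], [-0.0, -0.0, -1.0]]
ft_force: [-0.4, -1.1, 0.6]
grip_width: -0.0003
gripper_force: 0.0
```

Emit:
jog_arm([
  [0.003, 0.0008, 0],
  [0.003, 0.0008, 0],
  [0.003, 0.0008, 0],
  [0.003, 0.0008, 0],
  [0, 0, 0],
], hand=[0, 0, 0, 0, 0], yaw=[0, 0, 0, 0, 0])

```text
time_s: 4.0
position: [0.4844, -0.0018, 0.0752]
tool_rot: [[0.968, 0.249, 0.0], [0.249, -0.968, -0.0], [0.0, 0.0, -1.0]]
ft_force: [0.1, 0.0, 0.2]
grip_width: -0.0001
gripper_force: 0.0
```

```bash
cat >look.py <<'E'
from h import *
import cv2,sys
s=env.observe();print(s["position"],s["ft_force"],s["time_s"])
a=env.get_image("side")[280:380,280:440];b=env.get_image("wrist")[0:330,180:480]
A=cv2.resize(a,None,fx=3,fy=3,interpolation=cv2.INTER_CUBIC);h=max(A.shape[0],b.shape[0])
c=np.zeros((h,A.shape[1]+b.shape[1],3),np.uint8);c[:A.shape[0],:A.shape[1]]=A;c[:b.shape[0],A.shape[1]:]=b
cv2.imwrite(sys.argv[1],c[...,::-1])
E
python3 look.py pics/z3.png
```

```text
[ 0.48438076 -0.00178197  0.07523051] [0.12452113 0.04985334 0.18162254] 4.0
```

View pics/z3.png

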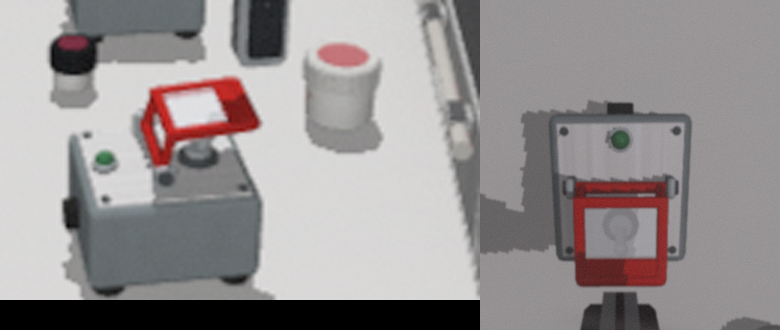

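The finger is still just in front of the lip, with its tip at side pixel about (367,301). I'll check where that puts it.

```bash
python3 - <<'E'
from h import *
np.set_printoptions(precision=4,suppress=True)
for z in(.058,.07,.1):print(ray("side",(280+262/3,280+62/3),z))
c=env.calibration("side")
for p in([.4844,-.0018,.058],[.4844,-.0018,.0752],[.4865,-.0005,.072]):
    q=c["rotation"].T@(np.array(p)-c["position"]);print(q[:2]/q[2]*c["fx"]+[c["cx"],c["cy"]])
# wrist projection of fingertip front edge and lip
s=env.observe();T=np.eye(4);T[:3,:3]=s["tool_rot"];T[:3,3]=s["position"];M=np.linalg.inv(T@env.calibration("wrist")["hand_eye"]);c=env.calibration("wrist")
for p in(s["position"]+s["tool_rot"]@[0,0,.017],s["position"]+s["tool_rot"]@[.011,0,.017],s["position"]+s["tool_rot"]@[.011,0,-.003],np.array([.4865,-.0005,.072])):
    q=M[:3,:3]@p+M[:3,3];print(q[:2]/q[2]*c["fx"]+[c["cx"],c["cy"]])
E
```

```text
[ 0.4824 -0.0655  0.058 ]
[ 0.4829 -0.0423  0.07  ]
[0.484  0.0157 0.1   ]
[365.6388 322.6477]
[366.2334 311.2604]
[364.5225 313.7858]
[320.228  277.7196]
[320.2551 256.985 ]
[320.3149 271.9293]
[318.791  283.8111]
```

```bash
python3 - <<'E'
from h import *
import cv2
print(env.finger_overhang)
s=env.observe();T=np.eye(4);T[:3,:3]=s["tool_rot"];T[:3,3]=s["position"]
# plane through TCP, tool y=0: tip in side image
def onplane(n,uv,T0=None):
    a=ray(n,uv,0,T0);b=ray(n,uv,.2,T0);R=s["tool_rot"];f=lambda p:R.T@(p-s["position"])
    A,B=f(a),f(b);t=A[1]/(A[1]-B[1]);return A+t*(B-A)
for u in((359,296),(367,301),(374,300)):print("side",onplane("side",u))
c=env.calibration("wrist");H=c["hand_eye"]
for v in(292,):
  d=H[:3,:3]@[0,(v-c["cy"])/c["fy"],1]
  for z in(-.03,-.015,0,.017):print("wrist",z,(H[:3,3]+d*(z-H[2,3])/d[2])[[0,2]])
a=env.get_image("side")[230:350,300:440];b=env.get_image("scene")[230:350,190:330]
cv2.imwrite("pics/z4.png",np.hstack([cv2.resize(i,None,fx=2.8,fy=2.8,interpolation=cv2.INTER_CUBIC) for i in(a,b)])[...,::-1])
E
```

```text
0.017
side [ 0.01106148  0.         -0.02330276]
side [-2.87401774e-05  0.00000000e+00 -1.52035645e-02]
side [-0.00944027  0.         -0.01600012]
wrist -0.03 [ 0.01363512 -0.03      ]
wrist -0.015 [ 0.00679523 -0.015     ]
wrist 0 [-4.46603345e-05  0.00000000e+00]
wrist 0.017 [-0.00779654  0.017     ]
```

View pics/z4.png

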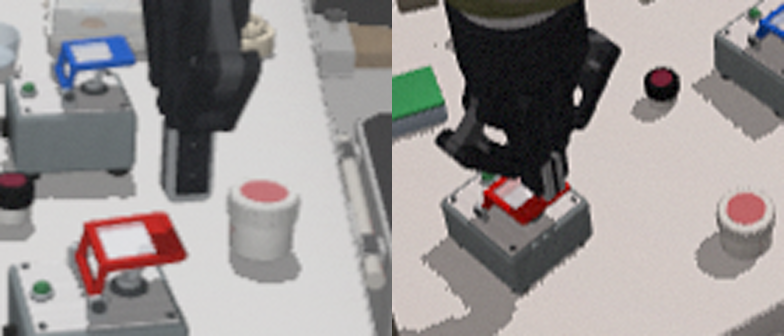

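```bash
python3 - <<'E'
from h import *
import cv2
def tri(us,ud):
    P=[]
    for n in("scene","side"):
        c=env.calibration(n);K=np.array([[c["fx"],0,c["cx"]],[0,c["fy"],c["cy"]],[0,0,1]]);R=c["rotation"].T
        P.append(K@np.hstack([R,(-R@c["position"])[:,None]]))
    X=cv2.triangulatePoints(P[0],P[1],np.array(us,float),np.array(ud,float))[:,0];X=X[:3]/X[3]
    print(X,[ (lambda q:q[:2]/q[2])(p@np.r_[X,1]) for p in P])
tri((246,299.5),(366,299.5))
tri((315,304),(394,298)) # jar lid check z=.036
tri((190+182/4,270+207/4),(285+(672-403)/3.3,295+170/3.3)) # box top corner .045
E
```

```text
[ 0.48313853 -0.00132534  0.09014252] [array([245.781705, 297.489076]), array([367.72327479, 301.40808431])]
[ 0.43950297 -0.11944956  0.03642831] [array([314.95473009, 303.45473299]), array([394.41796237, 298.45969459])]
[0.4822113  0.02627725 0.03894818] [array([235.5011738 , 321.76910729]), array([366.49805153, 346.49658882])]
```

The pictures and the zero force agree that the fingertips are near z = 0.090. That is about 15 mm above the reported TCP, not 17 mm below it, and the finger is hovering over the lip. I'll back off, descend in front of the box and check again.

Emit:
jog_arm([
  [-0.012, -0.003, 0],
  [-0.012, -0.003, 0],
  [-0.01, -0.0025, -0.005],
  [0, 0, -0.008],
  [0, 0, -0.005],
], hand=[0, 0, 0, 0, 0], yaw=[0, 0, 0, 0, 0])

```text
time_s: 4.82
position: [0.4502, -0.0104, 0.0567]
tool_rot: [[0.969, 0.249, -0.0], [0.249, -0.969, 0.0], [-0.0, -0.0, -1.0]]
ft_force: [0.1, 0.2, -0.1]
grip_width: 0.0001
gripper_force: 0.0
```

```bash
python3 - <<'E'
from h import *
import cv2
s=env.observe();print(s["position"],s["ft_force"],s["grip_width"],s["time_s"])
a=env.get_image("side")[265:365,330:430];b=env.get_image("scene")[240:340,200:300]
cv2.imwrite("pics/z5.png",np.hstack([cv2.resize(i,None,fx=4,fy=4,interpolation=cv2.INTER_CUBIC) for i in(a,b)])[...,::-1])
E
```

```text
[ 0.45021724 -0.01038358  0.05665371] [ 0.07882003  0.1921138  -0.12590521] 0.00011539660947007093 4.825
```

View pics/z5.png

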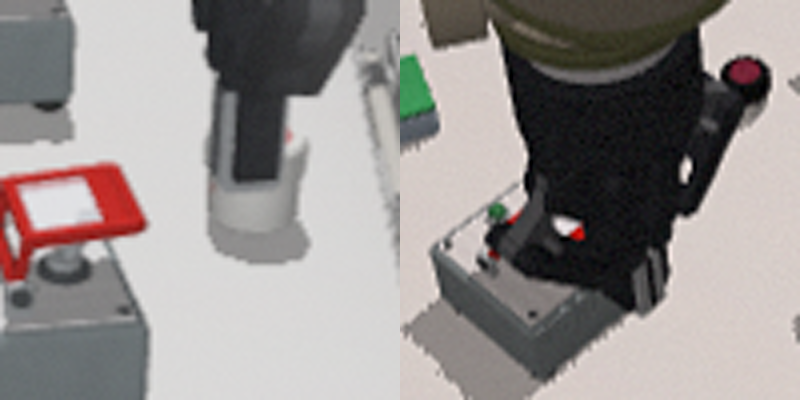

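```bash
python3 - <<'E'
from h import *
np.set_printoptions(precision=4,suppress=True)
s=env.observe();R=s["tool_rot"]
def onplane(n,uv,y0):
    f=lambda p:R.T@(p-s["position"])-[0,y0,0]
    A,B=f(ray(n,uv,0)),f(ray(n,uv,.2));t=A[1]/(A[1]-B[1]);return A+t*(B-A)
for y0 in(0,-.009):
  for u in((218,188),(235,183),(282,180)):print(y0,onplane("side",(330+u[0]/4,265+u[1]/4),y0))
for z in (.06,.07,.08):print(R.T@(ray("scene",(200+248/4,240+313/4),z)-s["position"]))
E
```

```text
0 [ 0.0102  0.     -0.0158]
0 [ 0.0044  0.     -0.0172]
0 [-0.0118  0.     -0.0171]
-0.009 [ 0.0131  0.     -0.0209]
-0.009 [ 0.0074  0.     -0.0223]
-0.009 [-0.0086  0.     -0.0222]
[-0.0024  0.0015 -0.0034]
[-0.0083 -0.0029 -0.0134]
[-0.0142 -0.0073 -0.0234]
```

Emit:
jog_arm([
  [0, 0, -0.008],
  [0, 0, -0.0085],
  [0.006, 0.0015, 0],
  [0.006, 0.0015, 0],
  [0.004, 0.001, 0],
], hand=[0, 0, 0, 0, 0], yaw=[0, 0, 0, 0, 0])

```text
time_s: 5.55
position: [0.4669, -0.0063, 0.0409]
tool_rot: [[0.968, 0.249, 0.001], [0.249, -0.968, -0.0], [0.001, 0.0, -1.0]]
ft_force: [-0.6, 0.6, -0.5]
grip_width: 0.0002
gripper_force: 0.0
```

Emit:
jog_arm([
  [0.002, 0.0005, 0],
  [0.002, 0.0005, 0],
  [0.002, 0.0005, 0],
  [0.002, 0.0005, 0],
  [0, 0, 0],
], hand=[0, 0, 0, 0, 0], yaw=[0, 0, 0, 0, 0])

```text
time_s: 6.18
position: [0.4743, -0.0043, 0.0408]
tool_rot: [[0.968, 0.249, 0.0], [0.249, -0.968, -0.0], [0.0, 0.0, -1.0]]
ft_force: [-0.3, -0.1, 0.0]
grip_width: -0.0001
gripper_force: 0.0
```

Emit:
jog_arm([
  [0.002, 0.0005, 0],
  [0.002, 0.0005, 0],
  [0.002, 0.0005, 0],
  [0, 0, 0],
  [0, 0, 0],
], hand=[0, 0, 0, 0, 0], yaw=[0, 0, 0, 0, 0])

```text
time_s: 6.8
position: [0.4802, -0.0028, 0.0408]
tool_rot: [[0.968, 0.249, 0.0], [0.249, -0.968, 0.0], [0.0, -0.0, -1.0]]
ft_force: [-0.7, 0.0, 0.6]
grip_width: 0.0001
gripper_force: 0.5
```

```bash
python3 look.py pics/z6.png
```

```text
[ 0.48023705 -0.00282246  0.04077446] [-0.72518133  0.0056985   0.63685808] 6.8
```

View pics/z6.png

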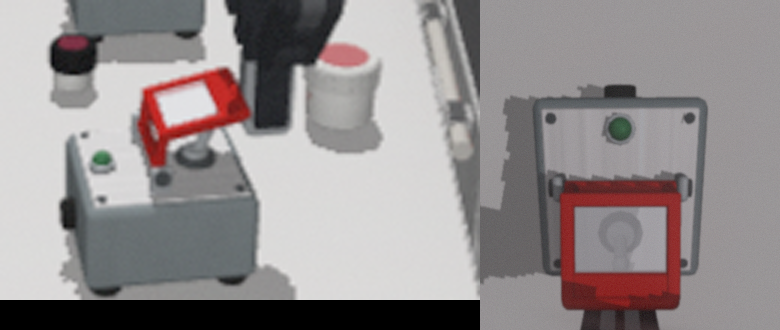

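The guard is leaning open by about 0.1–0.2 rad on the finger, which stands in front of the toggle. I'll push on.

Emit:
jog_arm([
  [0.002, 0.0005, 0],
  [0.002, 0.0005, 0],
  [0.002, 0.0005, 0],
  [0.002, 0.0005, 0],
  [0.001, 0.0003, 0],
], hand=[0, 0, 0, 0, 0], yaw=[0, 0, 0, 0, 0])

```text
time_s: 7.52
position: [0.4894, -0.0005, 0.0407]
tool_rot: [[0.968, 0.249, 0.0], [0.249, -0.968, -0.0], [0.0, 0.0, -1.0]]
ft_force: [-0.5, -1.1, -0.1]
grip_width: 0.0
gripper_force: 0.8
```

Emit:
jog_arm([
  [0.0015, 0.0004, 0],
  [0.0015, 0.0004, 0],
  [0.0015, 0.0004, 0],
  [0.0015, 0.0004, 0],
  [0, 0, 0],
], hand=[0, 0, 0, 0, 0], yaw=[0, 0, 0, 0, 0])

```text
time_s: 8.15
position: [0.4954, 0.0011, 0.0408]
tool_rot: [[0.968, 0.249, 0.0], [0.249, -0.968, 0.0], [0.0, 0.0, -1.0]]
ft_force: [-0.9, 0.3, 0.3]
grip_width: -0.0003
gripper_force: 0.3
```

```bash
python3 look.py pics/z7.png
```

```text
[0.49543312 0.00111074 0.04076059] [-0.8852216   0.30864266  0.31834798] 8.15
```

View pics/z7.png

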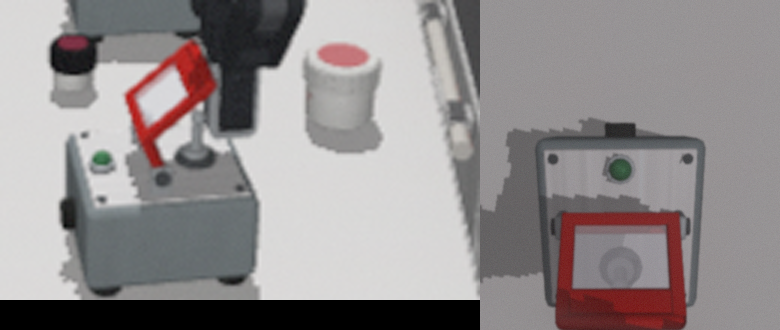

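The guard is about half open and the toggle is near upright against the finger. I continue by force and by measured pixels.

Emit:
jog_arm([
  [0.0015, 0.0004, 0],
  [0.0015, 0.0004, 0],
  [0.001, 0.0003, 0],
  [0.001, 0.0003, 0],
  [0, 0, 0],
], hand=[0, 0, 0, 0, 0], yaw=[0, 0, 0, 0, 0])

```text
time_s: 8.88
position: [0.5003, 0.0025, 0.0407]
tool_rot: [[0.968, 0.249, 0.0], [0.249, -0.968, 0.0], [0.0, 0.0, -1.0]]
ft_force: [-0.7, -1.1, 0.9]
grip_width: -0.0002
gripper_force: 0.3
```

Emit:
jog_arm([
  [0.0005, 0.0001, 0],
  [0.0005, 0.0001, 0],
  [0, 0, 0],
  [0, 0, 0],
  [0, 0, 0],
], hand=[0, 0, 0, 0, 0], yaw=[0, 0, 0, 0, 0])

```text
time_s: 9.5
position: [0.5012, 0.0027, 0.0407]
tool_rot: [[0.968, 0.249, -0.0], [0.249, -0.968, 0.0], [-0.0, -0.0, -1.0]]
ft_force: [-0.5, -0.9, 0.3]
grip_width: 0.0001
gripper_force: 0.5
```

Emit:
jog_arm([
  [0.0005, 0.0001, 0],
  [0.0005, 0.0002, 0],
  [0.0005, 0.0001, 0],
  [0, 0, 0],
  [0, 0, 0],
], hand=[0, 0, 0, 0, 0], yaw=[0, 0, 0, 0, 0])

```text
time_s: 10.12
position: [0.5027, 0.0031, 0.0408]
tool_rot: [[0.968, 0.249, 0.0], [0.249, -0.968, 0.0], [0.0, 0.0, -1.0]]
ft_force: [-1.3, -0.7, -0.7]
grip_width: 0.0004
gripper_force: 0.5
```

Emit:
jog_arm([
  [0.0005, 0.0001, 0],
  [0.0005, 0.0002, 0],
  [0, 0, 0],
  [0, 0, 0],
  [0, 0, 0],
], hand=[0, 0, 0, 0, 0], yaw=[0, 0, 0, 0, 0])

```text
time_s: 10.75
position: [0.5035, 0.0033, 0.0407]
tool_rot: [[0.968, 0.249, -0.0], [0.249, -0.968, 0.0], [-0.0, -0.0, -1.0]]
ft_force: [-2.7, -0.6, -1.2]
grip_width: -0.0001
gripper_force: 1.4
```

Emit:
jog_arm([
  [0.0005, 0.0001, 0],
  [0, 0, 0],
  [0, 0, 0],
  [0, 0, 0],
  [0, 0, 0],
], hand=[0, 0, 0, 0, 0], yaw=[0, 0, 0, 0, 0])

```text
time_s: 11.38
position: [0.5037, 0.0034, 0.0406]
tool_rot: [[0.968, 0.249, -0.001], [0.249, -0.968, -0.0], [-0.001, -0.0, -1.0]]
ft_force: [-5.4, -2.6, -0.2]
grip_width: -0.0003
gripper_force: 2.4
```

```bash
python3 - <<'E'
from h import *
import cv2
# average force reading; box shift check: green LED + box corners in side view vs start
im0=cv2.imread("pics/side0.png");im=cv2.cvtColor(env.get_image("side"),cv2.COLOR_RGB2BGR);s=env.observe();print(s["ft_force"],s["position"])
cv2.imwrite("pics/side_on.png",im)
t=im0[325:375,300:330]
r=cv2.matchTemplate(im[315:385,290:340],t,cv2.TM_CCOEFF_NORMED);_,v,_,p=cv2.minMaxLoc(r);print("box shift px",p[0]-10,p[1]-10,v)
# toggle region gray levels rows
g=cv2.cvtColor(im,cv2.COLOR_BGR2GRAY)[308:336,328:366]
for q in g[::2]:print(" ".join(f"{x:3d}" for x in q[::2]))
E
```

```text
[-4.87783515 -1.71318788  0.95308815] [0.50366816 0.00341074 0.04062354]
box shift px -1 0 0.8659862875938416
184 205 203 197  64  57  70  65 105 112  40  44  34  41  42  93 182 214 215
205 204 204 204 127  68  67  78 131 108  40  42  39  39  41  90 190 216 215
204 204 205 191  74  67  82  77 132 108  43  40  39  39  40  94 192 214 215
205 204 196  94  65  78 193  77 132 108  42  42  38  40  43 106 191 214 216
195 201 120  69  66 183 207  84 130  94  40  40  44  39  38  97 205 216 215
185 136  72  64 157 173 147  84 131  86  38  38  33  38  39 106 204 216 215
127  72  63 146 205 138 140  90 129  86  40  38  43  39  39 108 205 215 216
 79  71  93 213 211 152 125 102 131  88  40  36  38  37  36 117 216 216 216
 70  79 204 213 214 211 126 117 129 115  82  94 112 112 115 153 215 216 217
 65  53 188 215 214 214 151 129 135 145 152 161 161 176 140 209 216 216 216
 55  56 151 214 213 214 156 128 114 112 148 197 214 213 157 199 216 216 217
 64  52  71 216 216 162  82 123 116 109 111  71 189 214 200 150 216 215 216
 66  63  49 153 129  83  60 107 135 121  86  56 116 143 213 145 199 216 216
109  64  62  77 128 113  66  67  65  63  63  68 125 129 143 155 175 217 215
```

The force rose sharply, so the toggle is at its stop. I'm drawing back along the same line.

Emit:
jog_arm([
  [-0.004, -0.001, 0],
  [-0.006, -0.0015, 0],
  [-0.006, -0.0015, 0],
  [-0.006, -0.0015, 0],
  [-0.006, -0.0015, 0],
], hand=[0, 0, 0, 0, 0], yaw=[0, 0, 0, 0, 0])

```text
time_s: 12.05
position: [0.4758, -0.0037, 0.0408]
tool_rot: [[0.968, 0.249, 0.0], [0.249, -0.968, -0.0], [0.0, 0.0, -1.0]]
ft_force: [0.7, -0.1, -0.4]
grip_width: -0.0001
gripper_force: 0.0
```

Emit:
jog_arm([
  [-0.006, -0.0015, 0],
  [-0.008, -0.002, 0],
  [-0.01, -0.0025, 0],
  [-0.01, -0.0025, 0],
  [0, 0, 0],
], hand=[0, 0, 0, 0, 0], yaw=[0, 0, 0, 0, 0])

```text
time_s: 12.68
position: [0.4415, -0.0121, 0.0408]
tool_rot: [[0.969, 0.249, -0.0], [0.249, -0.969, 0.0], [-0.0, -0.0, -1.0]]
ft_force: [0.1, 0.5, -0.5]
grip_width: 0.0002
gripper_force: 0.0
```

```bash
python3 - <<'E'
from h import *
import cv2
im0=cv2.imread("pics/side0.png");im=cv2.cvtColor(env.get_image("side"),cv2.COLOR_RGB2BGR);s=env.observe();print(s["ft_force"],s["position"],s["time_s"])
cv2.imwrite("pics/side_end.png",im)
def shift(y0,y1,x0,x1,a=im0,b=im):
    A,B=[cv2.resize(cv2.cvtColor(i,cv2.COLOR_BGR2GRAY)[y0-6:y1+6,x0-6:x1+6],None,fx=5,fy=5,interpolation=cv2.INTER_CUBIC) for i in(a,b)]
    r=cv2.matchTemplate(B,A[30:-30,30:-30],cv2.TM_CCOEFF_NORMED);_,v,_,p=cv2.minMaxLoc(r);return (p[0]-30)/5,(p[1]-30)/5,round(v,3)
print("box",shift(330,376,300,370),"led",shift(322,345,306,330),"blue",shift(245,295,300,350),"blackjar",shift(290,312,295,315),"sponge",shift(338,380,192,242))
b,g,r=[im[...,i].astype(int) for i in range(3)];m=lambda q:((q[...,2]>110)&(q[...,1]<70)&(q[...,0]<70))[300:345,310:372]
for q in(im0,im):
    ys,xs=np.nonzero(m(q));print(xs.min()+310,xs.max()+310,ys.min()+300,ys.max()+300,len(xs))
for q in(im0,im):
  print()
  for l in cv2.cvtColor(q,cv2.COLOR_BGR2GRAY)[322:336,334:356]:print(" ".join(f"{x:3d}" for x in l))
E
```

```text
[-0.70232273  0.0540761   1.3027777 ] [ 0.44208448 -0.01216078  0.04086303] 12.725
box (-1.0, 0.2, 0.992) led (-1.0, 0.0, 0.983) blue (0.0, 0.0, 0.999) blackjar (0.0, 0.0, 0.999) sponge (0.0, 0.0, 0.999)
327 365 307 334 388
326 364 307 334 382

 97  74  82  94 133 157 151 143 128 125 115 110  97  85  82  79  74  75  71  69  74  66
148  66  82  82  90  94  85  81  80  76  76  75  72  71  68  65  68  64  64  60  62  59
172 102  78  77  71  75  70  68  70  68  63  63  60  59  61  57  65  58  61  60  71  85
173  94  67  67  61  61  62  62  64  59  59  63  63  68  79  81  82 110 156 176 177 159
170  83  62  61  58  62  76 101 114 112 110 115 117 114 117 108 121 166 194 201 200 186
149  70  60  59 103 152 173 178 168 133 109 113 118 126 128 118 151 192 199 199 198 199
136  64  63  71 135 189 183 151 131 115 100 104 121 127 123 111 139 182 199 198 199 202
 98  60  59 109 158 157 113  91 104 104 103 106 117 121 110  99  99 126 174 202 186 155
 59  61  62  96 124 106  55  81 112 112 107 105 106 108 104 100  73  67 119 152 139 121
 65  60  65  91 108  79  51  70  99 121 126 123 118 114 109  94
[... 909 characters left out ...]
  65  73 141 199 196 150 121 131 126 115 106 114 128 150 169 198 215 214 213 214 201
 69  65  80 157 198 143  93 103 123 129 121 111 108 110 108 111 136 190 215 216 215 198
 67  67  83 129 136  82  81 115 124 120 116 111 108 113 109  84  74 129 165 164 164 154
 71  61  96 117  89  58  74 107 133 135 135 129 125 122 106  71  59  80 118 131 131 131
 66  65 100 119  80  59  61  79 108 128 133 130 123 106  83  59  56  76 114 127 130 128
 68  82 111 127 102  63  62  62  70  85  90  88  83  72  61  58  59  83 118 128 129 129
 62  95 125 130 120  89  67  64  66  66  63  64  63  65  62  59  68 102 126 129 129 132
 96 107 115 121 128 120 110  97  77  71  67  65  67  65  65  74  99 125 131 132 131 129
```

Emit:
jog_arm([
  [0, 0, 0.015],
  [0, 0, 0.015],
  [0.009, 0.0015, 0.0065],
  [0, 0, 0],
  [0, 0, 0],
], hand=[0, 0, 0, 0, 0], yaw=[0, 0, 0, 0, 0])

```text
time_s: 13.35
position: [0.451, -0.0104, 0.0767]
tool_rot: [[0.968, 0.249, -0.001], [0.249, -0.968, 0.0], [-0.001, -0.001, -1.0]]
ft_force: [0.1, -0.4, -0.2]
grip_width: -0.0002
gripper_force: 0.0
```

```bash
python3 - <<'E'
from h import *
import cv2
s=env.observe();print(s["position"],s["time_s"])
w=cv2.cvtColor(env.get_image("wrist"),cv2.COLOR_RGB2BGR);cv2.imwrite("pics/w_end.png",w)
old=cv2.imread("pics/z2.png")[:330,460:];new=w[0:330,180:480]
T=np.eye(4);T[:3,:3]=s["tool_rot"];T[:3,3]=s["position"];c=env.calibration("wrist");M=np.linalg.inv(T@c["hand_eye"])
O=np.array([.524,.008,0]);ex=np.array([.967,.255,0])
for n,x,z in(("off ball",-.023,.065),("on ball",-.009,.065),("pivot",-.016,.046),("upright",-.016,.066),("lip",-.042,.072)):
    p=O+ex*x;p[2]=z;q=M[:3,:3]@p+M[:3,3];u=q[:2]/q[2]*c["fx"]+[c["cx"],c["cy"]];print(n,u-[180,0])
for im in(old,new):
    g=cv2.cvtColor(im,cv2.COLOR_BGR2GRAY)
    print("cols 110..170 step3")
    for y in range(110,216,4):print(y," ".join(f"{x:3d}" for x in g[y,102:182:4]))
E
```

```text
[ 0.4509886  -0.01036537  0.07668674] 13.35
off ball [141.63849683 173.84171327]
on ball [141.52568896 141.56159824]
pivot [141.4254637  154.68309452]
upright [141.59199889 158.08523713]
lip [141.85502876 218.83106695]
cols 110..170 step3
110  51  69  63  69  73  72  74  70  67  65  72  74  71  75  73  70  66  63  73  58
114  57  68  63  67  69  69  67  68  64  68  71  67  69  69  69  71  64  69  69  72
118  72  70  72  70  75  78  75  73  71  75  74  73  76  76  70  69  68  74  81  73
122  71  73  72  71  72  71  70  67  74  70  74  67  71  73  74  73  68  73  79  73
126  97 112 113 112 115 112 115 116 120 123 122 122 120 118 133 129 131 133 134  81
130 128 142 148 145 144 146 146 145 145 146 140 148 143 147 162 163 160 163 166  88
134 116 143 147 147 147 145 145 147 147 144 147 144 148 152 164 162 162 163 162  91
138 115 146 144 145 147 143 142 133 129 126 128 124 131 143 154 164 161 162 165  94
142 112 142 143 150 144 146 132 128 132 132 132 128 128 137 161 164 162 165 165  91
146 103 141 143 147 144 139 127 128 139 142 138 139 128 127 160 161 163 161 163  86
150 105 143 146 146 1
[... 2994 characters left out ...]
  75  71  70  75  72  70  68
186  74  73  71  68  72  70  68  74  79  73  69  73  72  76  70  74  76  75  79  65
190  66  68  71  73  69  73  76  68  76  68  74  70  78  73  68  74  73  73  77  68
194  69  70  72  70  68  74  70  78  73  75  70  70  76  70  78  76  75  75  75  70
198  64  72  68  70  74  67  69  70  65  70  74  70  71  73  70  71  72  73  75  68
202  71  66  71  71  72  72  71  72  70  71  73  71  72  73  75  77  74  74  73  73
206  68  69  72  69  71  68  71  67  71  68  71  69  71  74  70  73  73  70  70  66
210  92  94  96  93  93  94  91  95 104 103 106 109 107 110 105 104 106 104 108 107
214 150 150 155 147 152 148 151 153 149 151 149 149 148 153 148 153 150 150 150 152
```

Emit:
jog_arm([
  [-0.01, 0, 0.03],
  [-0.01, 0, 0.04],
  [0, 0, 0.03],
  [0, 0, 0],
  [0, 0, 0],
], hand=[0, 0, 0, 0, 0], yaw=[0, 0, 0, 0, 0])

```text
time_s: 14.02
position: [0.4307, -0.0104, 0.1763]
tool_rot: [[0.968, 0.249, -0.002], [0.249, -0.968, 0.0], [-0.001, -0.001, -1.0]]
ft_force: [-0.3, 0.0, -0.0]
grip_width: 0.0
gripper_force: 0.0
```

```bash
python3 -c "
from rig import env
print(env.close_job())"
```

```text
the job is handed in; nothing more can be done
None
```

The job is handed in at about 14 s with no verdict returned: the toggle was pushed to its stop (about 5 N) and measures over towards the hinge, the red guard is shut again, the red box shifted by about 1 mm, the blue box, black jar and sponge did not move (pink jar and cast not measured), and the robot is clear of everything.

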